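Clear a snapped nut from the clamp rail in the fume hood

TASK

A snapped-off nut is lodged in the T-slot of the clamp rail. Swing the end stop of the rail up and over so that it stays open by itself, then use the scraper to push the nut along the slot and out of the open end into the tray below, without touching the nut with the gripper. Put the scraper back in its holder as you found it, leave the stop open, and do not knock or shift the beaker, bottle or jar.

Things in the scene. Friction and masses are not known exactly. Their poses are not given: they have to be found in the camera images.
- rail: Fixed aluminium T-slot rail on grey feet, 240 mm long (its x), 60 wide, top 70 above the bench. Origin: on the bench below its middle, z up. Slot along x at y = 0 from x = -120 (black end cap) to +120 (open end, barred by the stop). Mouth 14 mm wide, lips 8 thick; cavity below 28 wide, 12 high, floor 50 above the bench. Pivot lug on the +y side at the open end: to y = +47, 72 high.
- slot_exit (a point): Point mid-slot on the rail's top plane at the open end (rail x = +120 mm, y = 0, height 70). Axes as the rail's: x points out of the open end.
- stop (a joint): Angle of the flip-up stop (rad), a steel bar 94 x 16 x 7 mm, 120 g, at rail x = 122 to 129 mm. 0 = closed, level across the slot's end; grows as the free end swings up and over; 1.57 = upright, the balance point; 2.4 = fully open, leaning out on the rail's +y side at its limit. Gravity closes it short of the balance point and holds it open past it; light friction.
- stop_pin (a point): Gripping point on the stop's handle, a round steel pin 10 mm thick that points along rail +x from the bar's free end, ending 44 mm beyond the bar's outer face; the point is on its axis 22 mm from that face. Closed: at rail (151, -40) mm, 60 above the bench. It moves on a 76 mm arc about stop_hinge; the pin can turn in the fingers.
- stop_hinge (a point): Point on the stop's hinge axis, which is parallel to rail x: at rail (151, +36) mm, 60 mm above the bench, abreast of stop_pin. Fixed to the rail.
- tray: Fixed open white plastic tray under the rail's open end, 120 x 120 mm, 28 tall, walls 4. Origin: centre of its underside, at rail (147, 0) mm; axes parallel to the rail's.
- scrap_center (a point): Centre of the foot of the snapped nut: loose dark steel block 30 mm (its x, along the slot) x 24 x 9 mm, about 60 g, with a broken stub 8 mm thick and 8 tall on its middle. It lies on the floor of the slot's cavity, too wide for the slot mouth, between rail x = -30 and +50 mm at the start.
- scrap: The same snapped nut; origin at the centre of its underside.
- scraper_grip (a point): Centre of the scraper's black upright grip, 34 (its x) x 24 (y) x 64 mm tall. Below it a steel shoulder plate 34 x 34 x 6 mm, underside 38 below this point; under that the steel blade, 30 long (x), 8 thick (y), 17 deep, lower edge 55 below this point. Plate resting on the rail's top, the blade is in the slot, 3 mm off its floor. Same end for end.
- scraper: The loose scraper (about 160 g); origin at the centre of the blade's lower edge, axes as scraper_grip.
- scraper_home (a point): Where scraper_grip is when the scraper stands mid-holder: 66 mm above the bench, holder axes. The holder is a fixed grey block 70 mm (x) x 60, 28 tall, with a groove 16 wide and 20 deep along its x through the middle; the blade hangs in the groove, the shoulder plate rests on the top.
- beaker: Loose open glass beaker, 68 mm in diameter, 85 tall; bystander. Origin: centre of its underside.
- bottle: Loose amber bottle, 68 mm in diameter, 150 tall; bystander. Origin: centre of its underside.
- jar: Loose amber jar with black cap, 64 mm in diameter, 85 tall; bystander. Origin: centre of its underside.
Not all that is in view belongs to the job. Leave any orange or yellow look-alike of the scraper alone.

How it is judged:
By the outcome, as a careful person would: the job done as asked, in the order asked, and still so for the second after the job is handed in, with the robot touching nothing.
It also fails if it takes over 66 s, if anything falls off the work surface, if the arm or the gripper's body presses on something with over 40 N, if the wrist force passes 120 N, or if a joint passes its speed limit or range.

ROBOT

A 6-joint arm with a two-finger parallel gripper is mounted at the origin on the work surface. World frame = base frame: x ahead of the robot, y to its left, z up, the work surface at z = 0. Lengths are in m, angles in rad, forces in N, time in s.
With the tool pointing down it reaches from about 0.375 to 0.975 m from the base axis. Payload 3.8 kg.
Tool frame: the origin (TCP) lies midway between the tips of the shut fingers; the grasp point (between the pads) lies 19 mm behind it; z points along the fingers, y is the line along which they close (so a half turn about z gives the same grasp; the last joint's range is limited). The gripper opens to 85 mm and grips with 20 to 120 N. Pads are 22 mm wide; open, the fingers measure 114 mm over their backs; the gripper's body (76 mm by 85 mm) begins 54 mm behind the grasp point. The pads swing forward as they close: fully open they stand 13 mm farther back than shut.
Start: joints at [-1.311, 0.264, 1.604, -0, 1.274, -0.037], TCP at [0.197, -0.645, 0.231] pointing down, gripper open.
Joint ranges: [-2.63, 2.63], [-0.94, 2.18], [0.31, 2.57], [-1.31, 4.45], [0, 2.66], [-2.55, 2.55]. Speed limits (rad/s): [2.57, 2.57, 3.14, 3.14, 3.14, 3.14].

INTERFACE

Orientations are given as a unit quaternion [w, x, y, z].
In Python, from plant import arm gives the robot as it stands. Calls block until the motion is done:
- arm.move_ptp(position, orientation): joint-space move of the TCP to a pose.
- arm.move_straight(position, attitude=None, max_speed=0.15): straight line of the TCP; attitude=None keeps the orientation; max_speed is the mean speed in m/s.
- arm.goto_joints(angles): joint-space move.
- arm.set_gripper(opening, effort=None): finger opening in m; effort is the grip in N (None keeps the last); returns when the fingers have stopped.
- arm.wait(seconds).
- arm.inverse_kinematics(position, orientation): joint angles nearest the present ones, or None.
- arm.read_camera(name): name is "scene" or "top"; returns the picture (420x560x3 uint8, red, green, blue); there is no depth.
- arm.camera_info(name): a dict with "mtx" (3x3 intrinsics, pixels), "dist_coeffs" ([k1, k2, p1, p2, k3] as OpenCV has them; the pictures are not rectified), "camera_from_world" (4x4, takes a point from world to camera coordinates). Camera axes: x right, y down, z forward; pixel columns grow to the right and rows downward; lengths in m; the calibration is good to about 2 mm. A picture is of the moment at which its call begins. camera_info takes no time and is no camera call.
A pose or a line that the arm cannot do raises arm.Unreachable and nothing moves.
- arm.finish_job(): hands the job in; it is judged then, once.
Readings, each from a call of its own:
- arm.current_clock(): time.
- arm.current_qpos(): joint angles.
- arm.current_dq(): joint speeds.
- arm.current_tau(): joint torques, N m.
- arm.current_tool_pos(): TCP position.
- arm.current_orientation(): TCP orientation.
- arm.current_wrist_force(): force on the tool from outside, world axes, zero at the start.
- arm.current_torque(): the same for the moment, N m.
- arm.current_width(): finger opening in m.
- arm.current_gripper_force(): force on a finger pad.
Only numpy, scipy, OpenCV 4.12 (cv2) and the standard library are available. Lean on these libraries where they do the work, as an engineer would, in place of code of your own. Each camera call takes 0.05 s, during which the arm holds its last target. There are 200 camera calls.

## Working session

There is one attempt and no reset: what is moved stays moved. The work goes in short steps, each a Python script; the robot and the scene stay as the last script left them, time stands still between calls to the robot, and variables do not carry over. Pictures are saved under pics/ and viewed, at most 10 in all, crops included, and the job is handed in when it is done.

```bash
mkdir -p pics; ls; python3 - <<'E'
from plant import arm
import cv2,numpy as np
for n in("scene","top"):
    im=arm.read_camera(n); cv2.imwrite(f"pics/{n}0.png",cv2.cvtColor(im,cv2.COLOR_RGB2BGR))
    i=arm.camera_info(n); print(n,i)
E
```

```text
pics
scene {'mtx': array([[482.83059607,   0.        , 274.6759875 ],
       [  0.        , 482.83059607, 203.63698768],
       [  0.        ,   0.        ,   1.        ]]), 'dist_coeffs': array([-0.06765693,  0.        ,  0.        ,  0.        ,  0.        ]), 'camera_from_world': array([[ 7.68599088e-02,  9.97041901e-01, -4.90132680e-05,
        -5.60793955e-02],
       [ 7.89332567e-01, -6.08780566e-02, -6.10940227e-01,
        -4.29134746e-01],
       [-6.09135989e-01,  4.69181223e-02, -7.91676725e-01,
         1.80110088e+00],
       [ 0.00000000e+00,  0.00000000e+00,  0.00000000e+00,
         1.00000000e+00]])}
top {'mtx': array([[534.56649996,   0.        , 275.98335529],
       [  0.        , 534.56649996, 206.94144681],
       [  0.        ,   0.        ,   1.        ]]), 'dist_coeffs': array([0.05010443, 0.        , 0.        , 0.        , 0.        ]), 'camera_from_world': array([[-0.02264998, -0.99972732,  0.00568012,  0.02040899],
       [-0.97806477,  0.02098171, -0.20724156,  0.59819314],
       [ 0.20706587, -0.01024954, -0.97827331,  1.11908008],
       [ 0.        ,  0.        ,  0.        ,  1.        ]])}
```

View pics/scene0.png

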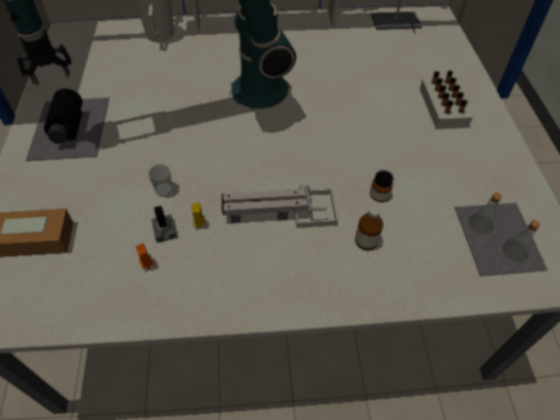

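View pics/top0.png

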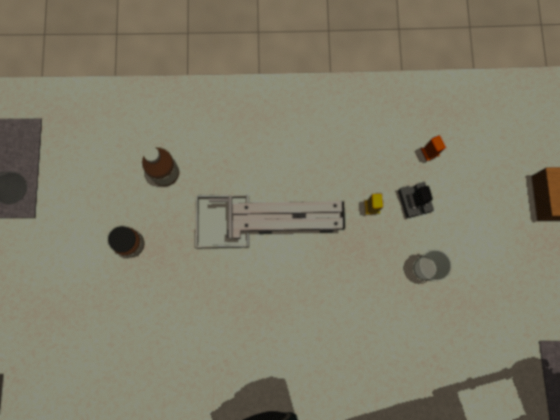

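The scene and top views show the rail with its open end toward world +y (top view left, about (230,217)). The end cap is at (343,216), the tray at (222,222), and the pin at (218,203). The black scraper stands in its holder at (417,198). The yellow and orange look-alikes are at (375,204) and (433,148), and the beaker is at (427,267). Next I'll enlarge these areas.

```bash
python3 - <<'E'
import cv2
t=cv2.imread("pics/top0.png")
def crop(x0,y0,w,h,s,n):
    c=cv2.resize(t[y0:y0+h,x0:x0+w],None,fx=s,fy=s,interpolation=cv2.INTER_CUBIC)
    c=cv2.convertScaleAbs(c,alpha=1.6)
    for x in range(x0-x0%10+10,x0+w,10):cv2.putText(c,str(x),((x-x0)*s-8,9),0,.32,(0,0,255),1);cv2.line(c,((x-x0)*s,11),((x-x0)*s,16),(0,0,255),1)
    for y in range(y0-y0%10+10,y0+h,10):cv2.putText(c,str(y),(0,(y-y0)*s+4),0,.32,(0,0,255),1);cv2.line(c,(22,(y-y0)*s),(27,(y-y0)*s),(0,0,255),1)
    cv2.imwrite(n,c)
crop(190,185,160,75,5,"pics/c1.png")
crop(360,130,100,80,7,"pics/c2.png")
E
```

```text
(no output)
```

View pics/c1.png

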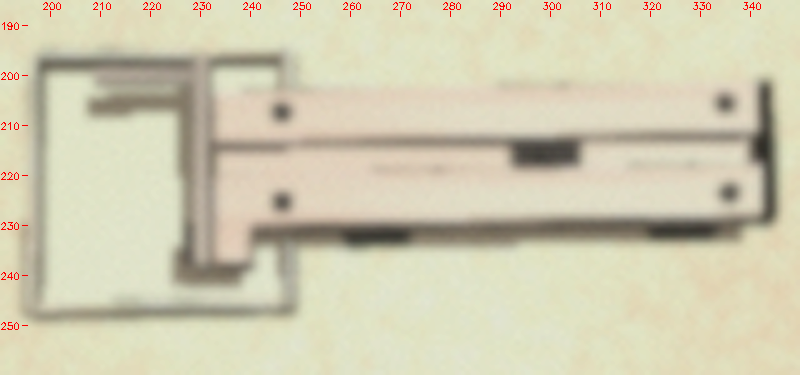

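View pics/c2.png

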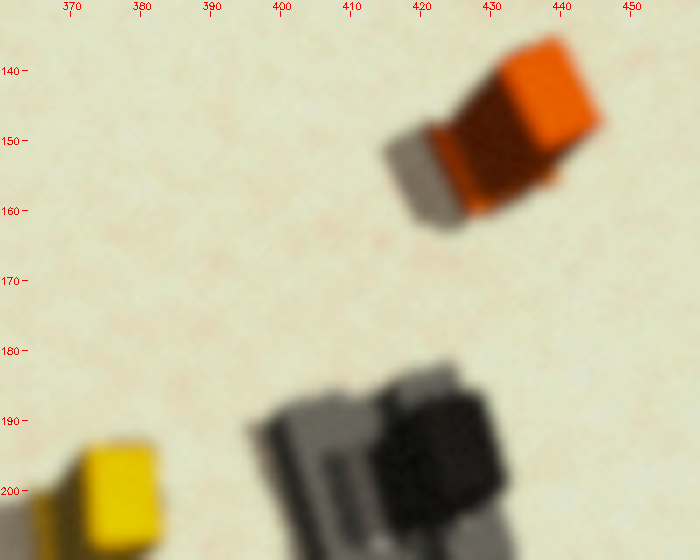

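The top crops show the rail top corners near (233,204), (341,202), (341,228) and (250,230.5). The nut shows through the slot at x = 292–305 px, and the pin end is at (208,201). The crop cut off the holder, so I'll enlarge the holder and the scene view.

```bash
cat > h.py <<'E'
import numpy as np,cv2
from plant import arm
def px(n,P):
    i=arm.camera_info(n);T=i["camera_from_world"]
    return cv2.projectPoints(np.float64(P).reshape(-1,1,3),cv2.Rodrigues(T[:3,:3])[0],T[:3,3],i["mtx"],i["dist_coeffs"])[0][:,0]
def pt(n,uv,z):
    i=arm.camera_info(n);T=i["camera_from_world"]
    d=cv2.undistortPoints(np.float64([[uv]]),i["mtx"],i["dist_coeffs"])[0,0]
    R=T[:3,:3];c=-R.T@T[:3,3];r=R.T@np.r_[d,1]
    return c+r*(z-c[2])/r[2]
def crop(t,x0,y0,w,h,s):
    c=cv2.resize(t[y0:y0+h,x0:x0+w],None,fx=s,fy=s,interpolation=cv2.INTER_CUBIC)
    c=cv2.convertScaleAbs(c,alpha=1.6)
    for x in range(x0-x0%10+10,x0+w,10):cv2.putText(c,str(x),((x-x0)*s-8,9),0,.32,(0,0,255),1);cv2.line(c,((x-x0)*s,11),((x-x0)*s,16),(0,0,255),1)
    for y in range(y0-y0%10+10,y0+h,10):cv2.putText(c,str(y),(0,(y-y0)*s+4),0,.32,(0,0,255),1);cv2.line(c,(22,(y-y0)*s),(27,(y-y0)*s),(0,0,255),1)
    return c
E
python3 - <<'E'
from h import *
t=cv2.imread("pics/top0.png");s=cv2.imread("pics/scene0.png")
a=crop(t,390,170,55,55,7);b=crop(s,140,195,55,55,7)
c=crop(s,212,175,131,60,6)
cv2.imwrite("pics/c3.png",np.vstack([np.pad(np.hstack([a,b]),((0,0),(0,16),(0,0)))[:,:786]])); cv2.imwrite("pics/c4.png",c)
for n,L,z in(("top",[(246,207),(246,225.3),(335,205.5),(336,223.5),(233,204),(341,201.5),(250,230.5),(341,228)],.07),("top",[(298.5,215.5)],.059)):
    for q in L: print(q,pt(n,q,z).round(4))
E
```

```text
(246, 207) [0.5982 0.0731 0.07  ]
(246, 225.3) [0.5574 0.0735 0.07  ]
(335, 205.5) [ 0.5974 -0.1225  0.07  ]
(336, 223.5) [ 0.5572 -0.1228  0.07  ]
(233, 204) [0.6056 0.1016 0.07  ]
(341, 201.5) [ 0.6061 -0.1361  0.07  ]
(250, 230.5) [0.5458 0.065  0.07  ]
(341, 228) [ 0.547  -0.1332  0.07  ]
(298.5, 215.5) [ 0.5789 -0.0421  0.059 ]
```

View pics/c3.png

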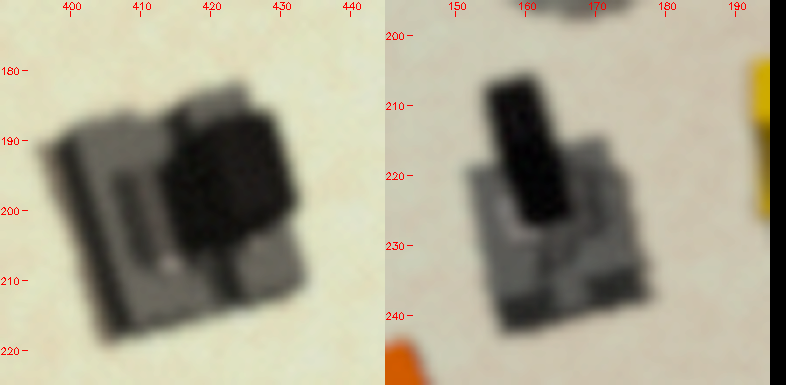

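View pics/c4.png

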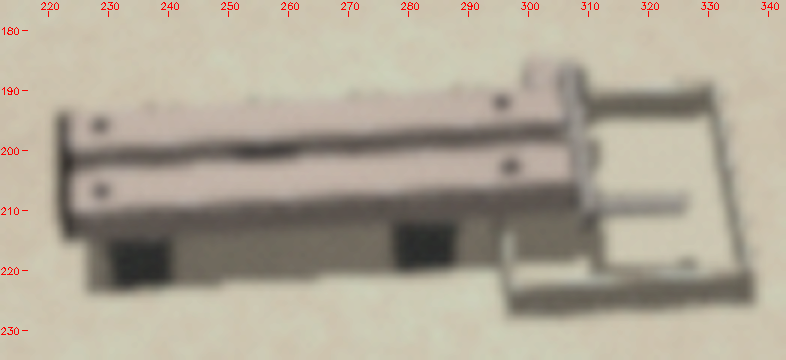

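The holder's top-face corners in the top view are about (401,188.5), (424.5,182), (433.5,211.5) and (408,218), with its x-axis running down the picture. In the scene view the pin tip is at (326.5,208), and the rail's cap-end corners are at (224.5,211) and (224,194.5). Now I'll fit the poses.

```bash
cat >> h.py <<'E'
def tf(p,L):
    x,y,a=p;L=np.float64(L);c,s=np.cos(a),np.sin(a)
    return np.c_[x+c*L[:,0]-s*L[:,1],y+s*L[:,0]+c*L[:,1],L[:,2]]
def down(a):  # tool down, closing line (tool y) at world angle a-90deg
    from scipy.spatial.transform import Rotation as R
    c,s=np.cos(a),np.sin(a)
    q=R.from_matrix([[c,s,0],[s,-c,0],[0,0,-1]]).as_quat();return list(q[[3,0,1,2]])
E
python3 - <<'E'
from h import *
from scipy.optimize import least_squares,minimize
m=.001
rt=np.array([[-120,30,70],[-120,-30,70],[86,30,70],[129,-48,68],[129,46,68],[173,-40,60],[87,60,28],[207,60,28],[207,-60,28],[87,-60,28]])*m
# top
ot=np.array([[341,228],[341,202],[250,0],[228.5,196.5],[228.5,238],[208.5,200.8],[248.5,247.5],[196.5,249],[197.5,196.5],[248.5,195.5]])
wt=np.ones((10,2));wt[2]=0;wt[3,1]=wt[4,1]=0
rs=np.array([[-120,30,70],[-120,-30,70],[173,-40,60],[207,60,28],[207,-60,28],[87,-60,28]])*m
os_=np.array([[224,194.5],[224.5,211],[326.5,208],[331,189],[337.5,221.5],[296,223.5]])
f=lambda p:np.r_[((px("top",tf(p,rt))-ot)*wt).ravel(),(px("scene",tf(p,rs))-os_).ravel()]
r=least_squares(f,[.577,-.02,np.pi/2],loss="soft_l1");print("rail",r.x.round(4));print(f(r.x).reshape(-1,2).round(1).tolist())
p=r.x
hl=np.array([[-35,-30,28],[-35,30,28],[35,30,28],[35,-30,28]])*m
ho=np.array([[401,188.5],[424.5,182],[433.5,211.5],[408,218]])
g=lambda h:(px("top",tf(h,hl))-ho).ravel()
best=min((least_squares(g,[.6,-.3,a]) for a in np.arange(0,6.3,.7)),key=lambda r:r.cost)
print("holder",best.x.round(4),g(best.x).round(1)); h=best.x
t={n:cv2.imread(f"pics/{n}0.png").max(2) for n in("top","scene")}
roi={"top":(400,175,440,215),"scene":(148,200,172,230)}
box=np.array([[x,y,z] for x in(-17,17) for y in(-12,12) for z in(34,98)])*m
def hull(n,q):
    k=np.zeros((420*8,560*8),np.uint8);cv2.fillConvexPoly(k,cv2.convexHull((px(n,tf(q,box))*8+4).astype(np.int32)),255)
    return cv2.resize(k,(560,420),interpolation=cv2.INTER_AREA)/255.
for n in t:
    x0,y0,x1,y1=roi[n];print(n,[(int(th),int((t[n][y0:y1,x0:x1]<th).sum())) for th in(20,26,32,40)])
def cost(v):
    q=[*tf(h,[[v[0],v[1],0]])[0,:2],h[2]];e=0
    for n in t:
        x0,y0,x1,y1=roi[n];b=np.clip((38-t[n][y0:y1,x0:x1].astype(float))/20,0,1);e+=((hull(n,q)[y0:y1,x0:x1]-b)**2).sum()
    return e
G=[(cost((a*m,b*m)),a,b) for a in range(-18,19,2) for b in range(-4,5,2)]
print(sorted(G)[:5]);b=min(G);print("grip",tf(h,[[b[1]*m,b[2]*m,.066]]))
for n,q,z in(("bottle",(152,153),.15),("jar",(122,237),.085),("beaker",(427,266),.085),("yellow",(376,203),.06),("orange",(436,144),.06)):print(n,pt("top",q,z).round(3))
nut=pt("top",(298.5,215.5),.059);print("nut rail x",(nut[:2]-p[:2])@[np.cos(p[2]),np.sin(p[2])])
# overlay
s=cv2.imread("pics/top0.png")
E
```

```text
rail [ 0.5766 -0.0169  1.5746]
[[1.8, -0.0], [0.3, -0.9], [-0.0, 0.0], [-0.3, -0.0], [0.0, 0.0], [0.1, 0.1], [0.3, -0.8], [-1.4, -0.9], [-2.2, -0.7], [-0.6, -1.0], [-1.0, -1.8], [-1.2, -1.9], [-0.6, -0.6], [0.2, -2.0], [0.0, -2.7], [0.4, -2.0]]
holder [ 0.6153 -0.3142  3.35  ] [-1.3 -0.2  0.5  0.5  0.4  0.1  0.3 -0.5]
top [(20, 227), (26, 271), (32, 333), (40, 419)]
scene [(20, 120), (26, 131), (32, 144), (40, 181)]
[(np.float64(160.65812668204535), 0, 0), (np.float64(160.73426662821993), 2, 0), (np.float64(162.38081795463285), 0, -2), (np.float64(164.20830738177625), 0, 2), (np.float64(164.7206564782776), -2, 0)]
grip [[ 0.61531503 -0.31415064  0.066     ]]
bottle [0.7   0.263 0.15 ]
jar [0.535 0.337 0.085]
beaker [ 0.459 -0.309  0.085]
yellow [ 0.603 -0.215  0.06 ]
orange [ 0.737 -0.358  0.06 ]
nut rail x -0.02521755774735102
```

```bash
cat >> h.py <<'E'
RAIL=np.array([.5766,-.0169,1.5746]);HOME=np.array([.6153,-.3142,3.35-np.pi])
def rp(x,y,z): return list(tf(RAIL,[[x,y,z]])[0])
E
python3 - <<'E'
from h import *
for nm,P,angs in(("pin",rp(.151,-.04,.041),(1.5746,-1.567)),("pinopen",rp(.151,.092,.09),(1.5746,-1.567)),("scr",[*HOME[:2],.047],(.208,3.35,-2.93)),("railA",rp(-.08,0,.1),(1.5746,-1.567)),("railB",rp(.115,0,.1),(1.5746,-1.567))):
    for a in angs:
        q=arm.inverse_kinematics(P,down(a));print(nm,a,None if q is None else np.round(q,2))
arm.move_ptp(rp(.151,-.04,.22),down(1.5746) if arm.inverse_kinematics(rp(.151,-.04,.22),down(1.5746)) is not None and abs(arm.inverse_kinematics(rp(.151,-.04,.22),down(1.5746))[5])<2.2 else down(-1.567))
arm.set_gripper(.045,60)
arm.move_straight(rp(.151,-.04,.13))
print(arm.current_clock(),arm.current_qpos(),arm.current_tool_pos(),arm.current_width())
t=cv2.cvtColor(arm.read_camera("top"),cv2.COLOR_RGB2BGR);s=cv2.cvtColor(arm.read_camera("scene"),cv2.COLOR_RGB2BGR)
cv2.imwrite("pics/d.png",np.hstack([crop(t,185,170,60,80,6),crop(s,285,160,60,80,6)]))
E
```

```text
pin 1.5746 [ 0.18  0.36  1.86 -0.    0.92  0.17]
pin -1.567 None
pinopen 1.5746 [ 0.22  0.07  2.11 -0.    0.96  0.22]
pinopen -1.567 None
scr 0.208 [-0.51  0.45  1.72 -0.    0.98  0.85]
scr 3.35 [-0.51  0.45  1.72 -0.    0.98 -2.29]
scr -2.93 [-0.51  0.45  1.72 -0.    0.98 -2.29]
railA 1.5746 [-0.21  0.21  1.93 -0.    1.   -0.21]
railA -1.567 None
railB 1.5746 [ 0.13  0.21  1.93 -0.    1.    0.12]
railB -1.567 None
4.425 [1.75098327e-01 2.59896271e-01 1.80182428e+00 9.87109838e-06
 1.07867514e+00 1.71260491e-01] [0.61667906 0.13438642 0.13074092] 0.0451628784047576
```

View pics/d.png

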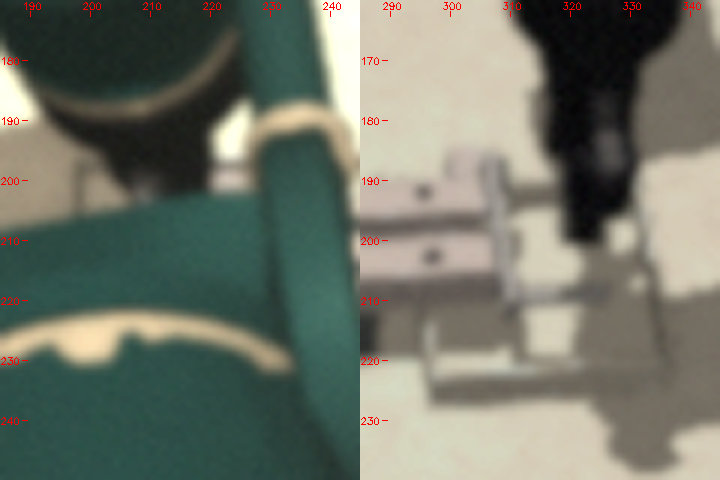

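The scene view shows the fingers over the pin region, at columns 318–330 with the pin at (311–327, 208). I'll descend and grip gently, checking forces.

```bash
python3 - <<'E'
from h import *
arm.move_straight(rp(.151,-.04,.041),max_speed=.08)
print(arm.current_wrist_force().round(1) if hasattr(arm.current_wrist_force(),'round') else arm.current_wrist_force(), arm.current_tool_pos())
arm.set_gripper(.0,30)
print(arm.current_width(),arm.current_gripper_force(),np.round(arm.current_wrist_force(),1),np.round(arm.current_torque(),2),arm.current_clock())
s=cv2.cvtColor(arm.read_camera("scene"),cv2.COLOR_RGB2BGR)
cv2.imwrite("pics/e.png",crop(s,285,160,60,80,6))
E
```

```text
[ 0.2 -0.5  1. ] [0.61670111 0.13436718 0.04179904]
0.008901304243076037 29.260898530483246 [ 6.1  0.3 -0.6] [-0.05 -0.82 -0.02] 6.1917
```

```bash
python3 - <<'E'
from h import *
arm.set_gripper(.0,50)
for th in np.arange(.15,2.36,.2):
    arm.move_straight(rp(.151,.036-.076*np.cos(th),.041+.076*np.sin(th)),max_speed=.08)
    F=np.round(arm.current_wrist_force(),1);print(round(th,2),F,round(arm.current_width(),4),round(arm.current_clock(),1))
    if abs(F).max()>35: print("stop");break
s=cv2.cvtColor(arm.read_camera("scene"),cv2.COLOR_RGB2BGR)
cv2.imwrite("pics/f.png",crop(s,280,130,80,100,6))
E
```

```text
0.15 [ 7.2  0.2 -2.2] 0.0081 6.8
0.35 [ 8.2 -0.2 -0.6] 0.0083 7.1
0.55 [ 7.6 -1.2  3.4] 0.0084 7.4
0.75 [ 9.  -1.1  3.6] 0.0081 7.8
0.95 [ 7.3 -0.9  8.8] 0.0079 8.1
1.15 [ 7.6 -0.2 10.1] 0.0077 8.5
1.35 [ 7.4 -1.4 12.6] 0.0077 8.8
1.55 [ 3.9 -1.  15.4] 0.0079 9.1
1.75 [-3.6 -0.4 17. ] 0.008 9.5
1.95 [-3.6  1.7 11.3] 0.0081 9.8
2.15 [0.9 4.2 6. ] 0.0081 10.2
2.35 [1.8 4.1 0.4] 0.0081 10.5
```

View pics/f.png

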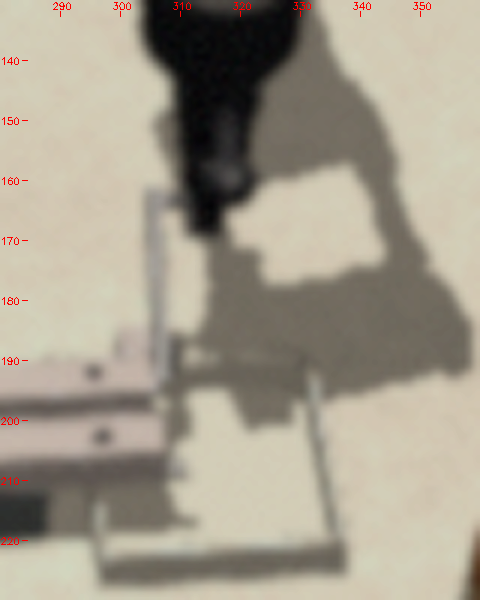

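The scene view shows the stop leaning open, with the bar at u≈305, v 161–193. The fingers still hold the pin at (312,163). I'll release it, fetch the scraper and look.

```bash
python3 - <<'E'
from h import *
arm.set_gripper(.045)
p=arm.current_tool_pos();arm.move_straight([p[0],p[1],.25],max_speed=.25)
s=cv2.cvtColor(arm.read_camera("scene"),cv2.COLOR_RGB2BGR);A=crop(s,280,150,65,80,6)
arm.move_ptp([*HOME[:2],.2],down(HOME[2]))
arm.set_gripper(.055)
arm.move_straight([*HOME[:2],.13],max_speed=.1)
s=cv2.cvtColor(arm.read_camera("scene"),cv2.COLOR_RGB2BGR);B=crop(s,130,165,65,80,6)
cv2.imwrite("pics/g.png",np.hstack([A,B]));print(arm.current_clock(),arm.current_qpos())
E
```

```text
14.6833 [-5.08188728e-01  3.65851515e-01  1.66200307e+00  1.51401674e-06
  1.11186120e+00  8.54203939e-01]
```

View pics/g.png

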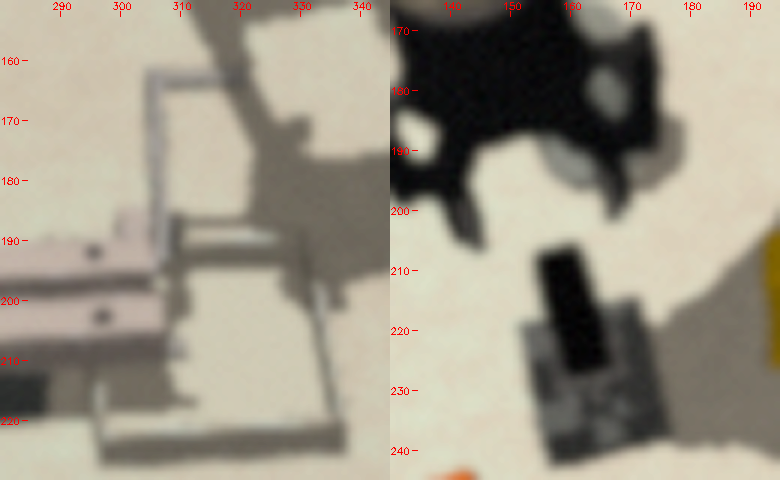

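The stop stays open by itself, with the bar upright-left at (305,161) and the pin at (320,163). The fingers, at (145,206) and (168,202), straddle the grip at (157,207). I'll grip the scraper and hover over the slot.

```bash
python3 - <<'E'
from h import *
arm.move_straight([*HOME[:2],.047],max_speed=.08);print(np.round(arm.current_wrist_force(),1))
arm.set_gripper(0,70);print(arm.current_width(),arm.current_gripper_force(),np.round(arm.current_wrist_force(),1),arm.current_tool_pos())
arm.move_straight([*HOME[:2],.18],max_speed=.12)
arm.move_ptp(rp(-.08,0,.18),down(RAIL[2]))
arm.move_straight(rp(-.08,0,.112),max_speed=.1)
print(arm.current_width(),np.round(arm.current_wrist_force(),1),np.round(arm.current_torque(),2),arm.current_tool_pos(),arm.current_clock())
s=cv2.cvtColor(arm.read_camera("scene"),cv2.COLOR_RGB2BGR);t=cv2.cvtColor(arm.read_camera("top"),cv2.COLOR_RGB2BGR)
cv2.imwrite("pics/i.png",np.hstack([crop(s,215,150,65,75,6),crop(t,290,180,65,75,6)]))
b=np.array([[x,y,z] for x in(-.017,.017) for y in(-.017,.017) for z in(.112-.019,)])
print(px("scene",tf([*rp(-.08,0,0)[:2],RAIL[2]],b)).round(1).tolist())
E
```

```text
[-0.1 -0.7 -0.1]
0.023156845722244218 68.89306783676147 [-0.1  0.2  3.2] [ 0.61582558 -0.31452213  0.04787161]
0.023284117715718016 [ 0.3  0.7 -1.2] [-0.04 -0.02  0.  ] [ 0.57742661 -0.09710343  0.11245656] 19.3417
[[230.7, 200.0], [230.4, 190.7], [242.8, 199.3], [242.3, 190.0]]
```

View pics/i.png

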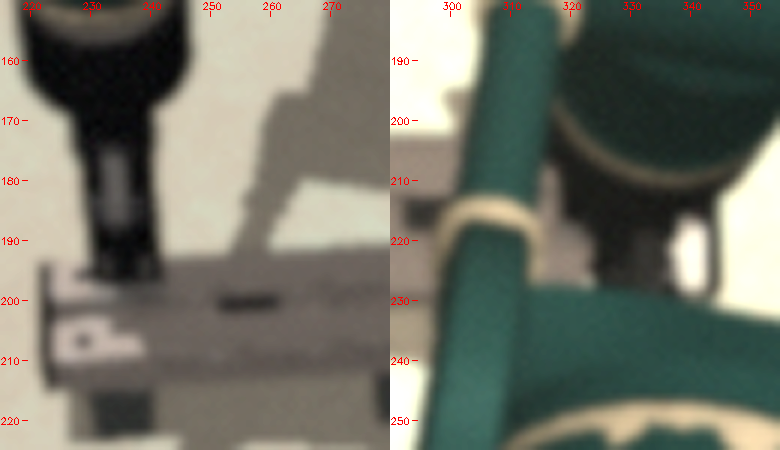

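The scene view shows the scraper held over the cap end at (235,197), with the nut visible ahead at u 251–262. I'll lower it while watching the force.

```bash
python3 - <<'E'
from h import *
for z in(.106,.103,.1,.096,.093,.0915,.090,.089,.088):
    arm.move_straight(rp(-.08,0,z),max_speed=.05)
    F=np.round(arm.current_wrist_force(),1);print(z,F,np.round(arm.current_torque(),2),round(arm.current_tool_pos()[2],4))
    if F[2]>6: break
print(arm.current_clock())
E
```

```text
0.106 [-0.3  0.3 -2.6] [ 0.03  0.07 -0.01] 0.1058
0.103 [-0.  -0.1 -1.3] [0.03 0.   0.01] 0.1027
0.1 [-0.7 -0.9 -2.1] [-0.04 -0.    0.03] 0.0997
0.096 [ 0.4  0.2 -1.6] [-0.04 -0.02  0.05] 0.0955
0.093 [ 0.2 -0.7 -1. ] [-0.    0.01  0.06] 0.0927
0.0915 [ 0.2 -0.9 -1.3] [-0.04  0.02  0.01] 0.0914
0.09 [ 0.3 -0.6 -0.9] [-0.01 -0.    0.01] 0.09
0.089 [-2.7  0.6  4.4] [ 0.12  0.53 -0.02] 0.0898
0.088 [-4.2  0.2 10.5] [0.15 1.11 0.02] 0.0898
21.7083
```

```bash
python3 - <<'E'
from h import *
for x in(-.06,-.04,0,.04,.07,.09,.1,.108,.115):
    arm.move_straight(rp(x,0,.0900),max_speed=.06)
    F=np.round(arm.current_wrist_force(),1);print(x,F,np.round(arm.current_torque(),2),np.round(arm.current_tool_pos(),4))
    if abs(F).max()>30: print("stop");break
arm.wait(.3)
print(arm.current_clock(),arm.current_width())
s=cv2.cvtColor(arm.read_camera("scene"),cv2.COLOR_RGB2BGR)
cv2.imwrite("pics/j.png",crop(s,270,140,75,95,6))
E
```

```text
-0.06 [0.3 2.1 0.6] [ 0.28  0.05 -0.05] [ 0.5768 -0.0759  0.0898]
-0.04 [ 0.8 -0.2 -0.6] [ 0.17  0.02 -0.08] [ 0.5766 -0.0562  0.0899]
0 [ 0.   0.  -2.4] [0.04 0.03 0.04] [ 0.5765 -0.0167  0.0899]
0.04 [ 0.4 -0.3 -2. ] [ 0.01 -0.01  0.04] [0.5765 0.0232 0.09  ]
0.07 [-0.1 -0.6 -2.4] [0.01 0.04 0.03] [0.5763 0.0535 0.09  ]
0.09 [ 0.2 -0.2 -2. ] [-0.03 -0.06 -0.07] [0.5762 0.0735 0.09  ]
0.1 [ 0.1 -0.4 -1.1] [ 0.    0.03 -0.02] [0.5762 0.0835 0.09  ]
0.108 [ 0.5 -1.2 -2.1] [0.03 0.06 0.  ] [0.5762 0.0915 0.09  ]
0.115 [ 1.  -0.4 -1.2] [-0.02 -0.   -0.  ] [0.5762 0.0984 0.09  ]
26.6083 0.023123769281570266
```

View pics/j.png

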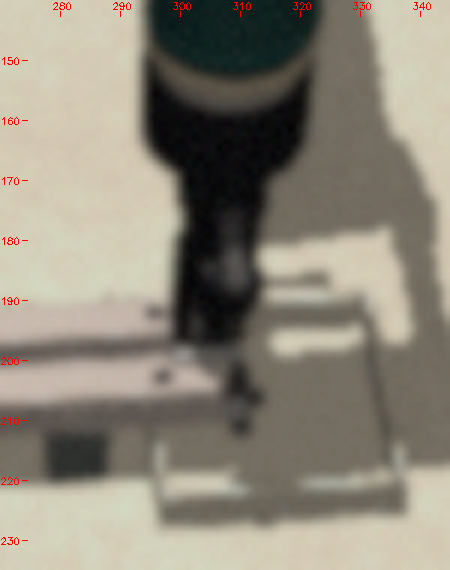

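The scene view shows the scraper at the open end, with a dark piece just below the exit at (310,205–212), probably the nut in the tray under the gripper's shadow. I've used up my picture views (this was the 11th, one over the limit of 10). From here on I'll check numerically.

```bash
python3 - <<'E'
from h import *
arm.move_straight(rp(.115,0,.17),max_speed=.12)
arm.move_ptp(rp(-.1,0,.19),down(RAIL[2]))
print(arm.current_clock(),np.round(arm.current_wrist_force(),1),arm.current_width())
for n in("scene","top"):
    im=arm.read_camera(n);g=im.max(2);cv2.imwrite(f"pics/k_{n}.png",cv2.cvtColor(im,cv2.COLOR_RGB2BGR))
    for nm,P in(("foot-center on tray floor",[.135,0,.01]),("at end on slot floor",[.12,0,.055]),("pin tip open",[.173,.092,.111]),("slot exit",[.12,0,.07])):print(n,nm,px(n,[rp(*P)]).round(1))
    a,b,c,d=(198,220,300,336) if n=="scene" else (198,246,196,236)
    print(g[a:b:1 if n=="scene" else 2,c:d:2 if n=="top" else 1])
    c0=cv2.connectedComponentsWithStats((g[a:b,c:d]<55).astype(np.uint8))
    for st,ce in zip(c0[2][1:],c0[3][1:]):
        if st[4]>5: print("blob",st+[c,a,0,0,0],ce+[c,a],"at z.01 rail",tf([0,0,-RAIL[2]],[[*(pt(n,ce+[c,a],.01)[:2]-RAIL[:2]),0]])[0].round(3))
E
```

```text
28.3417 [ 0.  -0.1 -1.3] 0.023107568922872076
scene foot-center on tray floor [[310.  207.7]]
scene at end on slot floor [[305.8 198.8]]
scene pin tip open [[320.8 161.5]]
scene slot exit [[306.1 195.6]]
[[ 83  83  83  81  83  92  99  95  82  76  82 101 122 131 134 134 134 134
  134 134 133 134 134 134 133 133 134 134 134 130 118  96  98 116 128 132]
 [107 107 106 106 106 106 103  90  76  70  74  93 118 130 133 134 133 133
  134 134 133 133 134 133 134 134 134 134 134 131 120  97  94 116 129 131]
 [120 120 120 120 120 118 111  91  71  61  64  88 116 129 133 134 134 134
  133 134 134 134 133 135 134 134 134 133 134 132 123 100  94 115 128 132]
 [122 124 125 123 124 123 114  90  63  51  55  83 114 130 134 134 134 134
  134 134 133 134 134 133 133 134 134 134 134 133 123 103  95 112 124 130]
 [121 124 124 124 124 123 114  88  56  43  50  81 113 129 134 134 134 133
  134 134 134 133 135 134 134 134 134 134 133 133 124 106  94 108 119 128]
 [121 123 123 122 123 122 112  86  55  41  52  80 110 124 131 133 133 134
  134 134 133 133 135 133 134 133 134 134 133 133 127 111  93  98 114 126]
 [
[... 3961 characters left out ...]
 106  96
  140 179]
 [158 147 182 186 187 186 186 186 186 186 186 186 186 186 184 155 102 111
  137 177]
 [159 145 182 186 185 187 184 186 186 186 186 186 186 185 184 142  91 111
  136 180]
 [162 146 182 185 186 185 185 187 186 187 186 185 185 185 169 120  96 114
  135 179]
 [155 143 181 185 186 186 185 185 187 187 186 186 185 185 152  99  98 114
  124 167]
 [154 142 181 187 187 187 187 186 186 187 186 186 186 184 152 109 106 115
  101 104]
 [153 143 181 186 186 187 186 186 185 186 186 185 186 185 153 113 111 112
  103 109]
 [152 150 182 185 186 185 186 186 185 186 184 186 185 185 164 119 112 109
  134 154]
 [154 158 183 184 185 184 185 185 177 169 170 174 177 178 163 116 113 109
  151 174]]
```

```bash
python3 - <<'E'
from h import *
from scipy.optimize import least_squares
f=lambda q:np.r_[px("top",[rp(*q)])[0]-[229,222],px("scene",[rp(*q)])[0]-[310,206]]
r=least_squares(f,[.13,0,.02]);print("triangulated rail",r.x.round(4),r.fun.round(1))
# compare hypotheses: standing on end, centre z
for z in(.019,.03,.04,.05):
    for n in("top","scene"):
        b=np.array([rp(.1255+dx,dy,z+dz) for dx in(-.0045,.0045) for dy in(-.012,.012) for dz in(-.015,.015)])
        q=px(n,b);print(z,n,q.min(0).round(1),q.max(0).round(1))
E
```

```text
triangulated rail [0.1327 0.0008 0.0176] [-0.5 -0.  -0.7  0. ]
0.019 top [229.1 215. ] [234.1 227.8]
0.019 scene [304.8 199.8] [309.3 212.4]
0.03 top [228.7 214. ] [233.8 227. ]
0.03 scene [305.  197.5] [309.5 210.2]
0.04 top [228.3 213.1] [233.5 226.2]
0.04 scene [305.1 195.4] [309.7 208.2]
0.05 top [227.9 212.2] [233.1 225.5]
0.05 scene [305.3 193.2] [309.9 206.1]
```

The nut is at rail (133, 1) mm with its centre at z ≈ 18 mm. It's standing on end on the tray floor, clear of the slot. Now I'll return the scraper.

```bash
python3 - <<'E'
from h import *
arm.move_ptp([*HOME[:2],.18],down(HOME[2]))
arm.move_straight([*HOME[:2],.085],max_speed=.12)
for z in(.07,.06,.053,.05,.0485,.0475):
    arm.move_straight([*HOME[:2],z],max_speed=.05);F=np.round(arm.current_wrist_force(),1);print(z,F,np.round(arm.current_tool_pos(),4))
    if F[2]>5:break
arm.set_gripper(.055);arm.wait(.3);print(arm.current_width(),np.round(arm.current_wrist_force(),1))
arm.move_straight([*HOME[:2],.2],max_speed=.12)
arm.goto_joints([-1.311,.264,1.604,0,1.274,-.037]);arm.wait(.3)
print(arm.current_clock())
for n in("scene","top"):
    im=cv2.cvtColor(arm.read_camera(n),cv2.COLOR_RGB2BGR);cv2.imwrite(f"pics/z_{n}.png",im)
    o=cv2.imread(f"pics/{n}0.png");d=(cv2.absdiff(im,o).max(2)>25).astype(np.uint8)
    _,_,S,C=cv2.connectedComponentsWithStats(d,connectivity=8)
    print(n,[(s[:5].tolist()) for s in S[1:] if s[4]>3])
E
```

```text
0.07 [ 0.6 -0.4 -1.8] [ 0.6148 -0.314   0.0693]
0.06 [-0.2  0.6 -2.6] [ 0.6148 -0.3139  0.0592]
0.053 [ 0.4  0.2 -1.4] [ 0.6149 -0.3139  0.0523]
0.05 [-0.5  0.1 -2.3] [ 0.6152 -0.3141  0.0498]
0.0485 [-0.3  0.  -1.5] [ 0.6152 -0.3142  0.0484]
0.0475 [-0.1 -0.3  0.1] [ 0.6156 -0.3144  0.0479]
0.055147083329065184 [ 0.1 -0.  -0.2]
36.6167
scene [[58, 45, 5, 4, 12], [65, 50, 7, 15, 57], [58, 53, 7, 7, 19], [54, 55, 9, 9, 42], [52, 63, 13, 17, 84], [31, 65, 3, 5, 11], [25, 66, 3, 2, 4], [34, 66, 10, 19, 83], [65, 68, 5, 9, 29], [22, 70, 3, 5, 9], [31, 77, 7, 7, 32], [304, 162, 17, 23, 90], [309, 185, 16, 4, 38], [308, 200, 6, 9, 30], [315, 208, 11, 3, 31], [309, 213, 4, 3, 11], [310, 218, 9, 3, 19]]
top [[207, 198, 25, 12, 206], [226, 213, 3, 3, 7], [292, 213, 15, 6, 86], [222, 216, 10, 20, 98], [225, 242, 7, 5, 29], [203, 248, 29, 19, 310]]
```

The only image changes are the stop (now open), the nut (slot to tray) and the gripper itself. The scraper, holder, beaker, bottle and jar match the first pictures.

```bash
python3 -c "
from plant import arm
print(arm.finish_job(),arm.current_clock())"
```

```text
the job is handed in; nothing more can be done
the job is handed in; nothing more can be done
```

The job is handed in at about 37 s: the stop is open by itself, the nut is in the tray, the scraper is back in its holder and the beaker, bottle and jar show no shift; I did view 11 pictures, one over the limit of 10.

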